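# Rack the sanding blocks by bite

### The job

The three sanding blocks on the scrap board look alike but carry coarse, medium and fine paper: slide each one a few centimetres along the board, pressing only lightly, to feel how hard it bites. Then stand them, set down gently, flat in the bays of the plywood rack: the one that drags hardest (coarse) in the bay on the robot's left, the medium one in the middle, the one that glides most easily (fine) in the bay on the robot's right. Leave everything else on the bench where it is.

Things in the scene. Friction and masses are not known exactly. Their poses are not given: they have to be found in the camera images.
- spot_1 (a point): Point on the board's top where one of the three sanding blocks stands at the start, within 4 mm and 3 degrees, length along the board's x. Which one is not told: all look alike, 800 g. Block: flat sole 110 x 58 mm with abrasive paper; wooden grip with flat sides, 62 mm long, 26 mm wide, from 24 to 68 mm above the sole; clamps at its ends up to 29 mm. Axes as the board's.
- spot_2 (a point): Point on the board's top where another of the blocks stands (block as told for spot_1). Feel of the blocks on bare wood: sliding drag is a fixed share of the force between sole and wood, in any direction: about 0.95 with the coarse paper, 0.42 with the medium, 0.12 with the fine (a reading taken with the hand may be a third or 1 N off). Axes as the board's.
- spot_3 (a point): Point on the board's top where the last of the blocks stands (block as told for spot_1). The force between sole and wood is the push of the hand plus the block's own weight of about 7.8 N; the force reading of a hand that grips the block shows the push and the drag. Axes as the board's.
- board: Scrap pine board screwed flat to the bench, 340 (x) x 360 (y) x 18 mm, rigid. Origin: centre of its underside, on the bench; z up. The blocks stand on its near half, side by side 108 mm apart. A brush and a tin stand along its far edge (from 95 mm beyond its centre), leaving 90 mm or more of clear board ahead (+x) of each block.
- rack: Plywood rack fixed to the bench: an open tray with three equal bays side by side along its y, 146 mm (x) x 266 mm (y) over all, 30 mm high, walls 8 mm thick. Origin: centre of its underside, on the bench; its +y points roughly to the robot's left (world +y). Tape roll and cork block lie loose 30 mm or more beyond its far (+x) wall.
- bay_left (a point): Centre of the floor of the rack's left bay (at the rack's +y end, the robot's left: for the coarse block). Bay 130 x 78 mm inside, its floor 6 mm above the bench, its walls rising 24 mm above its floor; axes as the rack's.
- bay_middle (a point): Centre of the floor of the rack's middle bay (for the medium block). Bay 130 x 78 mm inside, its floor 6 mm above the bench, its walls rising 24 mm above its floor; axes as the rack's.
- bay_right (a point): Centre of the floor of the rack's right bay (at the rack's -y end, the robot's right: for the fine block). Bay 130 x 78 mm inside, its floor 6 mm above the bench, its walls rising 24 mm above its floor; axes as the rack's.
- bench_brush: Bystander: wooden bench brush, 210 x 26 mm, 30 mm high, lying across the far edge of the board. Origin: near its middle, underside.
- filler_tin: Bystander: round tin, 60 mm diameter, 45 mm high, standing on the far edge of the board. Origin: centre of its underside.
- tape_roll: Bystander: roll of tape, 90 mm diameter, 24 mm high, lying beyond the rack. Origin: centre of its underside.
- cork_block: Bystander: plain cork block, 45 x 95 x 30 mm, no handle, lying beyond the rack. Origin: centre of its underside.
- votive_glass: Bystander: green glass cup, 72 mm diameter, 75 mm high, at the back of the bench. Origin: centre of its underside.
- thread_spool: Bystander: wooden spool, 42 mm diameter, 55 mm high, at the back of the bench. Origin: centre of its underside.

How it is judged:
On the way, in this order (a step that is already met when the one before it is completed fails the run):
1. a first block has been slid 20 mm and is sliding with its sole on the board (((distance of coarse_block from where it was at the start of the episode above 0.02 m and linear speed of coarse_block above 0.003 m/s and contact force between coarse_block and board above 1.5 N) or (distance of medium_block from where it was at the start of the episode above 0.02 m and linear speed of medium_block above 0.003 m/s and contact force between medium_block and board above 1.5 N) or (distance of fine_block from where it was at the start of the episode above 0.02 m and linear speed of fine_block above 0.003 m/s and contact force between fine_block and board above 1.5 N))), for 0.04 s.
2. a second block is slid along the board in the same way, the first being already moved ((((distance of coarse_block from where it was at the start of the episode above 0.02 m and linear speed of coarse_block above 0.003 m/s and contact force between coarse_block and board above 1.5 N) and distance of any of medium_block, fine_block from where it was at the start of the episode above 0.02 m) or ((distance of medium_block from where it was at the start of the episode above 0.02 m and linear speed of medium_block above 0.003 m/s and contact force between medium_block and board above 1.5 N) and distance of any of coarse_block, fine_block from where it was at the start of the episode above 0.02 m) or ((distance of fine_block from where it was at the start of the episode above 0.02 m and linear speed of fine_block above 0.003 m/s and contact force between fine_block and board above 1.5 N) and distance of any of coarse_block, medium_block from where it was at the start of the episode above 0.02 m))), for 0.04 s.
3. the third block is slid along the board in the same way, the other two being already moved ((((distance of coarse_block from where it was at the start of the episode above 0.02 m and linear speed of coarse_block above 0.003 m/s and contact force between coarse_block and board above 1.5 N) and distance of each of medium_block, fine_block from where it was at the start of the episode above 0.02 m) or ((distance of medium_block from where it was at the start of the episode above 0.02 m and linear speed of medium_block above 0.003 m/s and contact force between medium_block and board above 1.5 N) and distance of each of coarse_block, fine_block from where it was at the start of the episode above 0.02 m) or ((distance of fine_block from where it was at the start of the episode above 0.02 m and linear speed of fine_block above 0.003 m/s and contact force between fine_block and board above 1.5 N) and distance of each of coarse_block, medium_block from where it was at the start of the episode above 0.02 m))), for 0.04 s.
At the end, for the whole second after the job is handed in: Coarse block in the left bay, medium in the middle bay, fine in the right bay: each with its origin within 20 mm of the bay's centre along both axes of the rack, sole flat on the bay's floor (within 5 mm and 0.1 rad), released and at rest (x of coarse_block in the frame of bay_left between -0.02 and 0.02 m and y of coarse_block in the frame of bay_left between -0.02 and 0.02 m and z of coarse_block in the frame of bay_left between -0.004 and 0.005 m and angle between each of coarse_block, medium_block, fine_block's own z axis and vertical below 0.1 rad and linear speed of each of coarse_block, medium_block, fine_block below 0.01 m/s and x of medium_block in the frame of bay_middle between -0.02 and 0.02 m and y of medium_block in the frame of bay_middle between -0.02 and 0.02 m and z of medium_block in the frame of bay_middle between -0.004 and 0.005 m and x of fine_block in the frame of bay_right between -0.02 and 0.02 m and y of fine_block in the frame of bay_right between -0.02 and 0.02 m and z of fine_block in the frame of bay_right between -0.004 and 0.005 m); the robot touches nothing.
It fails at once if a block is slid along the board while pressed on it with more than 35 N ((contact force between coarse_block and board above 35 N and linear speed of coarse_block above 0.03 m/s) or (contact force between medium_block and board above 35 N and linear speed of medium_block above 0.03 m/s) or (contact force between fine_block and board above 35 N and linear speed of fine_block above 0.03 m/s)).
It fails at once if a block is let fall or sent flying: it moves faster than 0.35 m/s with no finger on it (a drop of more than about a centimetre) ((linear speed of coarse_block above 0.35 m/s and contact force between the fingers and coarse_block below 0.1 N) or (linear speed of medium_block above 0.35 m/s and contact force between the fingers and medium_block below 0.1 N) or (linear speed of fine_block above 0.35 m/s and contact force between the fingers and fine_block below 0.1 N)).
It fails at once if the brush, tin, tape roll, cork block, glass or spool is moved more than 20 mm (distance of any of bench_brush, filler_tin, tape_roll, cork_block, votive_glass, thread_spool from where it was at the start of the episode above 0.02 m).
It also fails if it takes over 72 s, if anything falls off the work surface, if the arm or the gripper's body presses on something with over 40 N, if the wrist force passes 120 N, or if a joint passes its speed limit or range.

### The arm

A 6-joint arm with a two-finger parallel gripper is mounted at the origin on the work surface. World frame = base frame: x ahead of the robot, y to its left, z up, the work surface at z = 0. Lengths are in m, angles in rad, forces in N, time in s.
With the tool pointing down it reaches from about 0.35 to 0.975 m from the base axis. Payload 4.9 kg.
Tool frame: the origin (TCP) lies at the very end of the fingers, on their centre line; the grasp point (between the pads) lies 19 mm behind it (ctrl.grasp_offset is the distance from the TCP to the grasp point, in m); z points along the fingers, y is the line along which they close (so a half turn about z gives the same grasp; the last joint's range is limited). The gripper opens to 85 mm and grips with 20 to 120 N. Pads are 22 mm wide; open, the fingers measure 114 mm over their backs; the gripper's body (76 mm by 85 mm) begins 54 mm behind the grasp point. The pads swing forward as they close: fully open they stand 13 mm farther back than shut.
Start: joints at [1.177, 0.053, 1.613, -0, 1.476, -0.119], TCP at [0.17, 0.602, 0.231] pointing down, gripper open.
Joint ranges: [-3.01, 3.01], [-1.01, 2.22], [0.06, 2.58], [-1.02, 4.17], [0.09, 2.62], [-3.14, 3.14]. Speed limits (rad/s): [2.57, 2.57, 3.14, 3.14, 3.14, 3.14].

### API

Orientations are given as a rotation vector (axis times angle).
In Python, from station import ctrl, optics gives the robot as it stands.
- The arm moves only by the shell command python3 -m handwheel 'ROWS' [OPENING] [FORCE]. ROWS is JSON, a list of rows, each an object of numbers: "tx", "ty", "tz": the shift along the tool's x, y, z in mm; "roll": the turn about the tool's z in rad. A call has 1 to 12 rows; each row shifts and turns the commanded pose from where the row before left it, along the tool's axes as they then stand; what a row does not reach is not made up. A row lasts 1/12 s, in which the tool goes at most 41.7 mm and 7.16 degrees, less where a joint would pass 70% of its speed; a pose out of reach is approached as far as the arm can. A call with a gripper value outside its range is refused whole. OPENING is the finger opening in mm, from 0 to 85.4, set as the call begins (- or left out, the last holds). The fingers move at their own pace and stop on an object; FORCE is the grip in N (left out, the last holds). Time passes only in rows, so rows that do not move let the fingers close. It gives the time, the measured TCP pose, the force, the opening and the grip force at its end, in the units of the state.
- ctrl.get_obs(): the state, without advancing time (a new reading comes with each control period).
- optics.get_image(name): name is "scene" or "top" or "wrist"; returns (picture, depth): 480x640x3 uint8, red, green, blue; 480x640 float32, m along the optical axis (not along the pixel's ray), 0 where there is no reading.
- optics.camera_params(name): a dict with "mtx" (3x3 intrinsics, pixels), "extrinsics" (4x4, takes a point from camera to world coordinates); the wrist camera has in their place "tool_from_camera" (4x4, takes a point from camera to tool coordinates, whose origin is the TCP and whose axes are the flange's). Camera axes: x right, y down, z forward; pixel columns grow to the right and rows downward; lengths in m; the calibration is good to about 2 mm. The wrist camera is an equidistant fisheye: a pixel r from the principal point sees the ray r / f radians off the axis. A picture is of the moment at which its call begins: read the wrist's pose just before it. camera_params takes no time and is no camera call.
- ctrl.finish_job(): hands the job in; it is judged then, once.
The state is a dict: "t": time; "q": joint angles; "dq": joint speeds; "effort": joint torques, N m; "tool_pos": TCP position; "tool_rot": TCP orientation; "contact_force": force on the tool from outside, world axes, zero at the start; "wrist_torque": the same for the moment, N m; "opening": finger opening in m; "grip_force": force on a finger pad.
Only numpy, scipy, OpenCV 4.12 (cv2) and the standard library are available. Lean on these libraries where they do the work, as an engineer would, in place of code of your own. Each camera call takes 0.05 s, during which the arm holds its last target. There are 200 camera calls.

## Working session

There is one attempt and no reset: what is moved stays moved. The work goes in short steps, Python scripts to look and compute and a shell command to move; the robot and the scene stay as the last step left them, time stands still between calls to the robot, and variables do not carry over. Pictures are saved under pics/ and viewed, at most 10 in all, crops included, and the job is handed in when it is done.

```bash
mkdir -p pics; ls; python3 - <<'E'
from station import ctrl, optics
import cv2,numpy as np
o=ctrl.get_obs();print(o)
print(ctrl.grasp_offset)
for n in ("top","scene"):
    im,d=optics.get_image(n);cv2.imwrite(f"pics/{n}0.png",im[...,::-1]);np.savez(f"{n}0.npz",im=im,d=d)
    p=optics.camera_params(n);print(n,p)
print(optics.camera_params("wrist"))
E
```

```text
pics
{'t': 0.0, 'q': array([ 1.17697092e+00,  5.33473829e-02,  1.61427821e+00, -2.82024526e-05,
        1.47601135e+00, -1.19008289e-01]), 'dq': array([ 0.00076762, -0.00175688,  0.00033785,  0.00152622,  0.00038641,
        0.00024855]), 'effort': array([-5.88244693e-04, -3.93664885e+01, -3.70183897e+01, -3.76326102e-05,
        6.84011189e-03,  6.00540076e-06]), 'tool_pos': array([0.16937932, 0.60096648, 0.23007833]), 'tool_rot': array([-0.43025285, -3.11149328,  0.00311687]), 'contact_force': array([0.18929581, 0.16110307, 0.29489027]), 'wrist_torque': array([-0.03237489,  0.00115477,  0.00793496]), 'grip_force': 0.0, 'opening': 0.0854283016711925}
0.0187
top {'mtx': array([[480.64563078,   0.        , 316.24814545],
       [  0.        , 480.64563078, 234.77112402],
       [  0.        ,   0.        ,   1.        ]]), 'extrinsics': array([[-0.03785683, -0.97756134,  0.20722134,  0.45480074],
       [-0.99928203,  0.03734765, -0.00637016, -0.00891224],
       [-0.00151201, -0.20731372, -0.97827334,  0.96047487],
       [ 0.        ,  0.        ,  0.        ,  1.        ]])}
scene 
[... 247 characters left out ...]
0.98002848,  0.12066148, -0.15806641,  0.16283332],
       [-0.01616838, -0.74389288, -0.66810326,  0.69263824],
       [ 0.        ,  0.        ,  0.        ,  1.        ]])}
{'mtx': array([[371.64829954,   0.        , 314.1719917 ],
       [  0.        , 371.64829954, 243.21796867],
       [  0.        ,   0.        ,   1.        ]]), 'tool_from_camera': array([[-1.23492833e-04, -9.44717958e-01, -3.27884072e-01,
         8.46531334e-02],
       [ 9.99999979e-01, -6.27036939e-05, -1.95970254e-04,
         2.14916403e-05],
       [ 1.64577075e-04, -3.27884090e-01,  9.44717946e-01,
        -1.42786446e-01],
       [ 0.00000000e+00,  0.00000000e+00,  0.00000000e+00,
         1.00000000e+00]])}
```

View pics/top0.png

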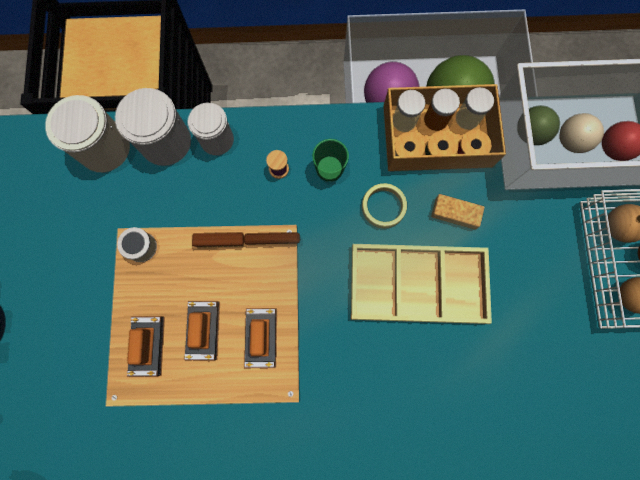

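View pics/scene0.png

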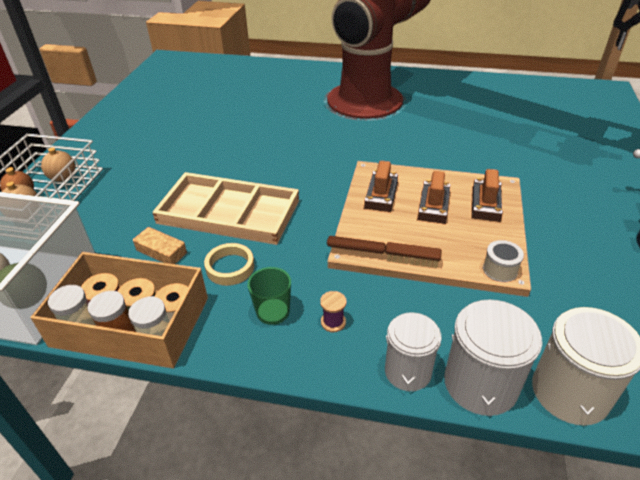

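The top view shows the grips at about (141,347), (197,330) and (259,338), with the rack centred at (421,285). The tin is at (135,245) and the brush at (245,240). In the scene view the grips stand upright and everything is unobstructed.

```bash
cat > h.py <<'E'
import numpy as np,cv2
from station import ctrl,optics
from scipy.spatial.transform import Rotation as R
def cloud(d,p):
    K=p["mtx"];E=p["extrinsics"];v,u=np.mgrid[:480,:640]
    P=np.stack([(u-K[0,2])/K[0,0]*d,(v-K[1,2])/K[1,1]*d,d,np.ones_like(d)],-1)
    return (P@E.T)[...,:3]
def rect(xy):
    (c),(s),a=cv2.minAreaRect((xy*1000).astype(np.float32));return np.round(c,1),np.round(s,1),round(a,1)
def ray(uv,p,z):
    K=p["mtx"];E=p["extrinsics"];r=E[:3,:3]@np.array([(uv[0]-K[0,2])/K[0,0],(uv[1]-K[1,2])/K[1,1],1])
    return (E[:3,3]+r*(z-E[2,3])/r[2])[:2]*1000
def delta(x,y,z,yaw):
    """target in mm, yaw of tool y measured from world y; prints tool-frame shift"""
    o=ctrl.get_obs();M=R.from_rotvec(o["tool_rot"]).as_matrix()
    cur=np.arctan2(-M[0,1],M[1,1]);dy=(yaw-cur+np.pi/2)%np.pi-np.pi/2
    s=M.T@(np.array([x,y,z])-o["tool_pos"]*1000)
    print("t",round(o["t"],2),"TCP mm",np.round(o["tool_pos"]*1000,1),"shift",np.round(s,1),"roll",round(-dy,3),"F",np.round(o["contact_force"],2),"toolz",np.round(M[:,2],3))
E
python3 - <<'E'
from h import *
for n in ("top","scene"):
    f=np.load(n+"0.npz");im,d=f["im"],f["d"];p=optics.camera_params(n);P=cloud(d,p)
    hsv=cv2.cvtColor(im,cv2.COLOR_RGB2HSV);X,Y,Z=P[...,0],P[...,1],P[...,2]
    ok=(d>0)
    m=ok&(Z>.078)&(Z<.094)&(X>.2)&(X<.5)&(Y>0)&(Y<.5)
    k,l,st,c=cv2.connectedComponentsWithStats(m.astype(np.uint8))
    for i in range(1,k):
        if st[i,4]>60: print(n,"grip",st[i,4],np.round(c[i]),rect(P[l==i][:,:2]),"z",np.median(Z[l==i]).round(4))
    for nm,lo,hi,b in (("board",.010,.026,(.1,.7,0,.5)),("rack",.023,.037,(.3,.6,-.5,0.02))):
        m=(ok&(Z>lo)&(Z<hi)&(X>b[0])&(X<b[1])&(Y>b[2])&(Y<b[3])&~((hsv[...,0]>75)&(hsv[...,0]<110))).astype(np.uint8)
        k,l,st,c=cv2.connectedComponentsWithStats(m)
        for i in range(1,k):
            if st[i,4]>100: print(n,nm,st[i],rect(P[l==i][:,:2]),"z",np.median(Z[l==i]).round(4))
E
```

```text
top grip 456 [195. 331.] (array([473.2, 209.9]), array([27., 53.]), 87.4) z 0.0854
top grip 512 [257. 337.] (array([458.3,  98.4]), array([25.8, 60. ]), 89.3) z 0.0856
top grip 519 [135. 346.] (array([450.9, 315.4]), array([26.3, 59.2]), 88.0) z 0.0853
top board [  106   225   193   181 24970] (array([511. , 207.7]), array([361.5, 341. ]), 89.0) z 0.018
top rack [ 352  255  140   68 1764] (array([ 540.8, -213.8]), array([268. , 130.2]), 87.0) z 0.03
scene grip 249 [382. 171.] (array([458.8,  98.6]), array([26., 66.]), 88.6) z 0.0863
scene grip 279 [491. 180.] (array([451.4, 315.9]), array([26. , 66.7]), 87.8) z 0.0864
scene grip 197 [437. 179.] (array([472.2, 209.9]), array([25.8, 56.1]), 88.0) z 0.0867
scene board [  327   162   204   132 13968] (array([510. , 207.5]), array([361.3, 349. ]), 89.2) z 0.0192
scene rack [ 157  173  142   53 1369] (array([ 539.1, -212.6]), array([270. , 131.3]), 87.8) z 0.0299
```

```bash
python3 - <<'E'
from h import *
for n in ("top","scene"):
    f=np.load(n+"0.npz");im,d=f["im"],f["d"];p=optics.camera_params(n);P=cloud(d,p)
    hsv=cv2.cvtColor(im,cv2.COLOR_RGB2HSV);X,Y,Z=P[...,0],P[...,1],P[...,2]
    ok=(d>0)&~((hsv[...,0]>75)&(hsv[...,0]<110))
    for nm,lo,hi,b in (("grip2",.078,.094,(.4,.56,.17,.25)),("rackwalls",.026,.036,(.4,.63,-.4,-.05)),("rackfloor+",.003,.036,(.4,.63,-.4,-.05))):
        m=(ok&(Z>lo)&(Z<hi)&(X>b[0])&(X<b[1])&(Y>b[2])&(Y<b[3])).astype(np.uint8)
        k,l,st,c=cv2.connectedComponentsWithStats(m)
        for i in range(1,k):
            if st[i,4]>100: print(n,nm,st[i],rect(P[l==i][:,:2]),"z",np.median(Z[l==i]).round(4))
from h import delta
delta(458.5,98.5,140,-.0175)
E
```

```text
top grip2 [187 312  17  35 509] (array([476.8, 209.7]), array([27. , 60.2]), 87.4) z 0.0853
top rackwalls [ 352  244  140   79 2361] (array([ 550.4, -214.3]), array([267.2, 146.5]), 86.1) z 0.0302
top rackfloor+ [  351   244   141    80 10245] (array([ 549.8, -218.3]), array([276.4, 147.3]), 86.0) z 0.0073
scene grip2 [430 171  15  22 268] (array([476.9, 209.8]), array([25.8, 65.4]), 88.0) z 0.0865
scene rackwalls [ 153  173  146   61 1793] (array([ 550.9, -213.6]), array([268.8, 152.9]), 86.5) z 0.0303
scene rackfloor+ [ 153  173  146   70 6777] (array([ 532.5, -223.7]), array([291.7, 187.8]), 86.1) z 0.0119
t 0.1 TCP mm [169.4 601.  230.2] shift [-414.6 -405.    90.8] roll -0.257 F [-0.08 -0.98  0.4 ] toolz [-0.001 -0.002 -1.   ]
```

```bash
python3 -m handwheel '[{"roll":-0.12},{"roll":-0.12},{"tz":0}]' 85 40; python3 -c "
from h import *
delta(451.1,315.6,150,-.035)"
```

```text
t 0.1 TCP mm [169.4 601.  230.2] shift [-348.6 -198.1   80.5] roll -0.24 F [-0.08 -0.98  0.4 ] toolz [-0.001 -0.002 -1.   ]$[0]: bad value
```

```bash
python3 -m handwheel '[{"tx":0,"ty":0,"tz":0,"roll":-0.12},{"tx":0,"ty":0,"tz":0,"roll":-0.12},{"tx":0,"ty":0,"tz":0,"roll":0}]' 85 40; python3 -c "
from h import *
delta(451.1,315.6,150,-.035)"
```

```text
t: 0.35
tool_pos: [0.1694, 0.6012, 0.2306]
tool_rot: [-0.052, -3.141, 0.002]
contact_force: [-0.3, -0.7, 0.4]
opening: 0.0853
grip_force: 0.0
t 0.35 TCP mm [169.4 601.2 230.6] shift [-291.  -276.1   80.8] roll 0.002 F [-0.29 -0.72  0.43] toolz [-0.    -0.001 -1.   ]
```

```bash
python3 -m handwheel '[{"tx":-15,"ty":-14,"tz":0,"roll":0},{"tx":-27,"ty":-25,"tz":0,"roll":0},{"tx":-27,"ty":-26,"tz":5,"roll":0},{"tx":-27,"ty":-26,"tz":10,"roll":0},{"tx":-27,"ty":-26,"tz":10,"roll":0},{"tx":-27,"ty":-26,"tz":10,"roll":0},{"tx":-27,"ty":-26,"tz":10,"roll":0},{"tx":-27,"ty":-26,"tz":10,"roll":0},{"tx":-27,"ty":-26,"tz":10,"roll":0},{"tx":-27,"ty":-25,"tz":10,"roll":0},{"tx":-23,"ty":-20,"tz":5,"roll":0},{"tx":-10,"ty":-10,"tz":0,"roll":0}]'; python3 -c "
from h import *
delta(451.1,315.6,50,-.035)
im,d=optics.get_image('wrist');cv2.imwrite('pics/w1.png',im[...,::-1])
delta(451.1,315.6,50,-.035)"
```

```text
t: 1.35
tool_pos: [0.452, 0.3125, 0.1493]
tool_rot: [-0.065, -3.139, 0.003]
contact_force: [0.8, -0.0, 0.6]
opening: 0.085
grip_force: 0.0
t 1.35 TCP mm [452.  312.5 149.3] shift [ 0.9  3.3 99.3] roll -0.006 F [ 0.77 -0.01  0.55] toolz [-0.002 -0.002 -1.   ]
t 1.4 TCP mm [453.1 311.9 150.1] shift [  2.1   3.8 100.1] roll -0.007 F [ 0.31 -1.28  0.49] toolz [-0.001 -0.002 -1.   ]
```

View pics/w1.png

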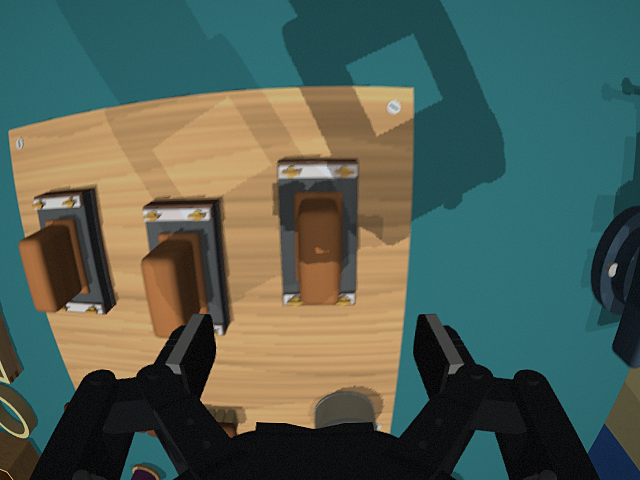

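The wrist view shows block C's grip at about (320,250). It sits midway between the open fingers (columns about 200 and 435), so I descend.

```bash
python3 -m handwheel '[{"tx":2,"ty":3,"tz":12,"roll":-0.006},{"tx":0,"ty":0,"tz":22,"roll":0},{"tx":0,"ty":0,"tz":25,"roll":0},{"tx":0,"ty":0,"tz":20,"roll":0},{"tx":0,"ty":0,"tz":12,"roll":0},{"tx":0,"ty":0,"tz":8,"roll":0},{"tx":0,"ty":0,"tz":0,"roll":0}]';  python3 -m handwheel '[{"tx":0,"ty":0,"tz":0,"roll":0},{"tx":0,"ty":0,"tz":0,"roll":0},{"tx":0,"ty":0,"tz":0,"roll":0},{"tx":0,"ty":0,"tz":0,"roll":0},{"tx":0,"ty":0,"tz":0,"roll":0},{"tx":0,"ty":0,"tz":0,"roll":0},{"tx":0,"ty":0,"tz":0,"roll":0}]' 15 50; python3 -c "
from h import *
delta(451.1,315.6,50,-.035)"
```

```text
t: 1.98
tool_pos: [0.447, 0.3187, 0.0501]
tool_rot: [-0.044, -3.138, 0.003]
contact_force: [-0.9, -0.2, -0.7]
opening: 0.085
grip_force: 0.0
t: 2.57
tool_pos: [0.4497, 0.3185, 0.0535]
tool_rot: [0.045, 3.14, -0.0]
contact_force: [-0.8, -2.7, 6.8]
opening: 0.0252
grip_force: 51.4
t 2.57 TCP mm [449.7 318.5  53.5] shift [-1.5 -2.8  3.5] roll 0.006 F [-0.76 -2.71  6.75] toolz [ 0.001 -0.    -1.   ]
```

```bash
python3 -m handwheel '[{"tx":-2,"ty":0,"tz":0,"roll":0},{"tx":-3,"ty":0,"tz":0,"roll":0},{"tx":-3,"ty":0,"tz":0,"roll":0},{"tx":-3,"ty":0,"tz":0,"roll":0},{"tx":-3,"ty":0,"tz":0,"roll":0}]'; python3 -m handwheel '[{"tx":-3,"ty":0,"tz":0,"roll":0},{"tx":-3,"ty":0,"tz":0,"roll":0},{"tx":-3,"ty":0,"tz":0,"roll":0}]';python3 -m handwheel '[{"tx":-3,"ty":0,"tz":0,"roll":0},{"tx":-3,"ty":0,"tz":0,"roll":0}]';python3 -m handwheel '[{"tx":-3,"ty":0,"tz":0,"roll":0},{"tx":-3,"ty":0,"tz":0,"roll":0}]'
```

```text
t: 2.98
tool_pos: [0.4622, 0.3191, 0.0535]
tool_rot: [-0.045, -3.139, -0.002]
contact_force: [-7.0, 0.4, 8.0]
opening: 0.0257
grip_force: 51.9
t: 3.23
tool_pos: [0.4712, 0.3188, 0.0535]
tool_rot: [-0.045, -3.139, -0.002]
contact_force: [-7.2, 0.5, 8.1]
opening: 0.0252
grip_force: 51.9
t: 3.4
tool_pos: [0.4772, 0.3187, 0.0535]
tool_rot: [-0.045, -3.139, -0.002]
contact_force: [-6.8, -0.6, 9.0]
opening: 0.0255
grip_force: 51.9
t: 3.57
tool_pos: [0.4832, 0.3185, 0.0535]
tool_rot: [-0.045, -3.139, -0.002]
contact_force: [-7.6, 1.5, 8.3]
opening: 0.0251
grip_force: 51.9
```

Drag of 7.1 N on about 16 N is 0.44, so block C is the medium one. It goes to the middle bay, starting with a lift.

```bash
python3 -m handwheel '[{"tx":0,"ty":0,"tz":-5,"roll":0},{"tx":0,"ty":0,"tz":-12,"roll":0},{"tx":0,"ty":0,"tz":-22,"roll":0},{"tx":0,"ty":0,"tz":-28,"roll":0},{"tx":0,"ty":0,"tz":-25,"roll":0},{"tx":0,"ty":0,"tz":-15,"roll":0},{"tx":0,"ty":0,"tz":-4,"roll":0}]' - 70; python3 -c "
from h import *
delta(549,-214,160,-.065)"
```

```text
t: 4.15
tool_pos: [0.4851, 0.3182, 0.1666]
tool_rot: [0.045, 3.137, 0.004]
contact_force: [1.4, -0.3, -6.2]
opening: 0.0249
grip_force: 70.1
t 4.15 TCP mm [485.1 318.2 166.6] shift [ -79.3 -530.2    5.7] roll 0.036 F [ 1.4  -0.26 -6.21] toolz [ 0.004  0.002 -1.   ]
```

```bash
python3 -m handwheel '[{"tx":-2,"ty":-10,"tz":0,"roll":0.006},{"tx":-4,"ty":-22,"tz":0,"roll":0.006},{"tx":-5,"ty":-32,"tz":0,"roll":0.006},{"tx":-5,"ty":-35,"tz":0,"roll":0.006},{"tx":-5,"ty":-36,"tz":0,"roll":0.006},{"tx":-5,"ty":-36,"tz":0,"roll":0.006},{"tx":-5,"ty":-36,"tz":0,"roll":0},{"tx":-5,"ty":-36,"tz":0,"roll":0},{"tx":-5,"ty":-36,"tz":0,"roll":0},{"tx":-5,"ty":-36,"tz":0,"roll":0},{"tx":-5,"ty":-36,"tz":0,"roll":0},{"tx":-5,"ty":-36,"tz":0,"roll":0}]'; python3 -m handwheel '[{"tx":-5,"ty":-36,"tz":0,"roll":0},{"tx":-5,"ty":-32,"tz":0,"roll":0},{"tx":-4,"ty":-24,"tz":0,"roll":0},{"tx":-2,"ty":-15,"tz":0,"roll":0},{"tx":0,"ty":-4,"tz":0,"roll":0},{"tx":0,"ty":0,"tz":0,"roll":0},{"tx":0,"ty":0,"tz":0,"roll":0}]'; python3 -c "
from h import *
delta(549,-214,41.5,-.065)
im,d=optics.get_image('wrist');cv2.imwrite('pics/w2.png',im[...,::-1])
delta(549,-214,41.5,-.065)"
```

```text
t: 5.15
tool_pos: [0.5155, -0.0737, 0.1603]
tool_rot: [-0.103, -3.135, -0.001]
contact_force: [1.5, -0.2, -7.3]
opening: 0.0252
grip_force: 70.3
t: 5.73
tool_pos: [0.5257, -0.1825, 0.1619]
tool_rot: [-0.101, -3.138, -0.003]
contact_force: [-0.4, 0.9, -7.8]
opening: 0.0253
grip_force: 70.6
t 5.73 TCP mm [ 525.7 -182.5  161.9] shift [-25.6 -30.1 120.3] roll 0.0 F [-0.44  0.92 -7.79] toolz [-0.002  0.002 -1.   ]
t 5.78 TCP mm [ 526.  -182.3  162.3] shift [-25.2 -30.4 120.7] roll 0.001 F [-0.12  0.56 -7.29] toolz [-0.002  0.002 -1.   ]
```

View pics/w2.png

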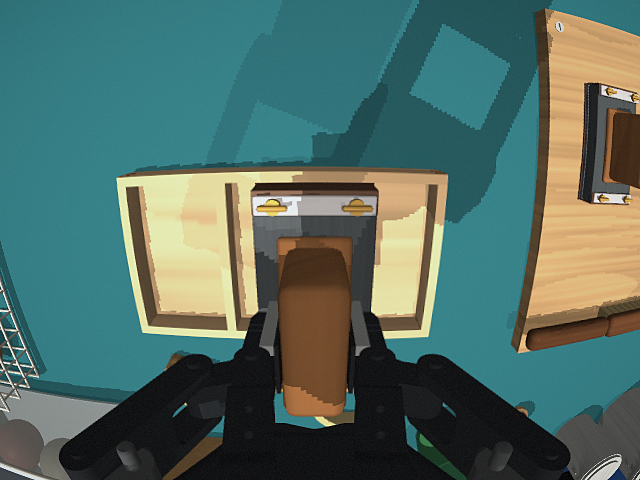

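The wrist view shows the held block (sole about columns 252-378) square over the rack, about 30 mm short of the middle bay. I correct that and descend.

```bash
python3 -m handwheel '[{"tx":-8,"ty":-10,"tz":0,"roll":0},{"tx":-9,"ty":-10,"tz":8,"roll":0},{"tx":-6,"ty":-8,"tz":15,"roll":0},{"tx":-2,"ty":-2,"tz":20,"roll":0},{"tx":0,"ty":0,"tz":15,"roll":0},{"tx":0,"ty":0,"tz":8,"roll":0},{"tx":0,"ty":0,"tz":2,"roll":0},{"tx":0,"ty":0,"tz":0,"roll":0},{"tx":0,"ty":0,"tz":0,"roll":0}]'; python3 -c "
from h import *
delta(549,-214,41.5,-.065)"
```

```text
t: 6.53
tool_pos: [0.5503, -0.2149, 0.0964]
tool_rot: [0.1, 3.138, -0.001]
contact_force: [0.3, -0.4, -6.9]
opening: 0.0252
grip_force: 70.6
t 6.53 TCP mm [ 550.3 -214.9   96.4] shift [ 1.4  0.9 54.9] roll 0.001 F [ 0.35 -0.39 -6.92] toolz [ 0.002 -0.001 -1.   ]
```

```bash
python3 -m handwheel '[{"tx":1,"ty":1,"tz":6,"roll":0},{"tx":0,"ty":0,"tz":12,"roll":0},{"tx":0,"ty":0,"tz":12,"roll":0},{"tx":0,"ty":0,"tz":10,"roll":0},{"tx":0,"ty":0,"tz":6,"roll":0},{"tx":0,"ty":0,"tz":4,"roll":0},{"tx":0,"ty":0,"tz":2,"roll":0},{"tx":0,"ty":0,"tz":0,"roll":0},{"tx":0,"ty":0,"tz":0,"roll":0}]'; python3 -c "
from h import *
delta(549,-214,41.5,-.065)"
```

```text
t: 7.28
tool_pos: [0.549, -0.2144, 0.0436]
tool_rot: [0.102, 3.139, -0.001]
contact_force: [-0.3, -0.7, -6.9]
opening: 0.0253
grip_force: 70.8
t 7.28 TCP mm [ 549.  -214.4   43.6] shift [0.  0.4 2.1] roll 0.0 F [-0.31 -0.69 -6.87] toolz [ 0.001 -0.    -1.   ]
```

```bash
python3 -m handwheel '[{"tx":0,"ty":0,"tz":1,"roll":0},{"tx":0,"ty":0,"tz":1,"roll":0},{"tx":0,"ty":0,"tz":0.5,"roll":0},{"tx":0,"ty":0,"tz":0,"roll":0}]'
```

```text
t: 7.62
tool_pos: [0.5491, -0.2145, 0.0416]
tool_rot: [0.102, 3.139, -0.001]
contact_force: [-0.9, -0.4, -4.4]
opening: 0.0248
grip_force: 71.1
```

```bash
python3 -m handwheel '[{"tx":0,"ty":0,"tz":1,"roll":0},{"tx":0,"ty":0,"tz":0.5,"roll":0},{"tx":0,"ty":0,"tz":0,"roll":0}]'; python3 -m handwheel '[{"tx":0,"ty":0,"tz":0,"roll":0},{"tx":0,"ty":0,"tz":0,"roll":0},{"tx":0,"ty":0,"tz":0,"roll":0},{"tx":0,"ty":0,"tz":0,"roll":0},{"tx":0,"ty":0,"tz":0,"roll":0},{"tx":0,"ty":0,"tz":0,"roll":0}]' 85; python3 -m handwheel '[{"tx":0,"ty":0,"tz":-12,"roll":0},{"tx":0,"ty":0,"tz":-25,"roll":0},{"tx":0,"ty":0,"tz":-30,"roll":0},{"tx":0,"ty":0,"tz":-22,"roll":0},{"tx":0,"ty":0,"tz":-10,"roll":0},{"tx":0,"ty":0,"tz":0,"roll":0}]'; python3 -c "
from h import *
delta(458.5,98.5,150,-.02)"
```

```text
t: 7.87
tool_pos: [0.5493, -0.2145, 0.0416]
tool_rot: [0.102, 3.139, -0.001]
contact_force: [-4.8, 1.9, 4.9]
opening: 0.0247
grip_force: 72.5
t: 8.37
tool_pos: [0.5488, -0.2142, 0.0394]
tool_rot: [0.102, 3.14, -0.0]
contact_force: [0.8, -1.5, -0.4]
opening: 0.0852
grip_force: 0.0
t: 8.87
tool_pos: [0.5507, -0.2152, 0.1426]
tool_rot: [0.101, 3.134, -0.005]
contact_force: [-0.1, -0.9, 0.0]
opening: 0.0849
grip_force: 0.0
t 8.87 TCP mm [ 550.7 -215.2  142.6] shift [112.2 307.1  -9.1] roll -0.045 F [-0.1  -0.86  0.03] toolz [ 0.006 -0.003 -1.   ]
```

```bash
python3 -m handwheel '[{"tx":4,"ty":12,"tz":0,"roll":-0.015},{"tx":9,"ty":24,"tz":0,"roll":-0.015},{"tx":12,"ty":32,"tz":0,"roll":-0.015},{"tx":12,"ty":34,"tz":0,"roll":0},{"tx":12,"ty":34,"tz":0,"roll":0},{"tx":12,"ty":34,"tz":0,"roll":0},{"tx":12,"ty":34,"tz":0,"roll":0},{"tx":12,"ty":34,"tz":0,"roll":0},{"tx":12,"ty":32,"tz":0,"roll":0},{"tx":10,"ty":25,"tz":0,"roll":0},{"tx":5,"ty":12,"tz":0,"roll":0},{"tx":0,"ty":0,"tz":0,"roll":0}]';python3 -c "
from h import *
delta(458.5,98.5,50,-.02)"
```

```text
t: 9.87
tool_pos: [0.4413, 0.0981, 0.1355]
tool_rot: [-0.024, -3.136, -0.001]
contact_force: [-0.4, 0.9, 0.2]
opening: 0.0851
grip_force: 0.0
t 9.87 TCP mm [441.3  98.1 135.5] shift [-17.6   0.6  85.4] roll 0.005 F [-0.35  0.88  0.2 ] toolz [-0.005  0.001 -1.   ]
```

```bash
python3 -m handwheel '[{"tx":-8,"ty":0,"tz":0,"roll":0},{"tx":-9,"ty":0,"tz":8,"roll":0},{"tx":0,"ty":0,"tz":12,"roll":0},{"tx":0,"ty":0,"tz":10,"roll":0},{"tx":0,"ty":0,"tz":0,"roll":0}]';python3 -c "
from h import *
delta(458.5,98.5,50,-.02)"
```

```text
t: 10.28
tool_pos: [0.4592, 0.0944, 0.1044]
tool_rot: [-0.033, -3.134, 0.001]
contact_force: [0.5, -0.1, -0.7]
opening: 0.0848
grip_force: 0.0
t 10.28 TCP mm [459.2  94.4 104.4] shift [ 0.4  4.1 54.4] roll -0.001 F [ 0.5  -0.13 -0.66] toolz [-0.007 -0.    -1.   ]
```

```bash
python3 -m handwheel '[{"tx":0,"ty":3,"tz":5,"roll":0},{"tx":0,"ty":0,"tz":15,"roll":0},{"tx":0,"ty":0,"tz":17,"roll":0},{"tx":0,"ty":0,"tz":11,"roll":0},{"tx":0,"ty":0,"tz":5,"roll":0},{"tx":0,"ty":0,"tz":0,"roll":0},{"tx":0,"ty":0,"tz":0,"roll":0}]';python3 -m handwheel '[{"tx":0,"ty":0,"tz":0,"roll":0},{"tx":0,"ty":0,"tz":0,"roll":0},{"tx":0,"ty":0,"tz":0,"roll":0},{"tx":0,"ty":0,"tz":0,"roll":0},{"tx":0,"ty":0,"tz":0,"roll":0},{"tx":0,"ty":0,"tz":0,"roll":0},{"tx":0,"ty":0,"tz":0,"roll":0}]' 15 50; python3 -c "
from h import *
delta(458.5,98.5,50,-.02)"
```

```text
t: 10.87
tool_pos: [0.4617, 0.0982, 0.0555]
tool_rot: [0.031, 3.141, 0.0]
contact_force: [-1.1, 0.5, 0.4]
opening: 0.0848
grip_force: 0.0
t: 11.45
tool_pos: [0.4621, 0.0983, 0.0559]
tool_rot: [0.031, 3.14, 0.0]
contact_force: [0.3, 1.1, 2.1]
opening: 0.0252
grip_force: 52.1
t 11.45 TCP mm [462.1  98.3  55.9] shift [3.6 0.1 5.9] roll 0.0 F [0.27 1.12 2.11] toolz [ 0.001  0.    -1.   ]
```

```bash
python3 -m handwheel '[{"tx":0,"ty":0,"tz":0.7,"roll":0},{"tx":-2,"ty":0,"tz":0,"roll":0},{"tx":-3,"ty":0,"tz":0,"roll":0},{"tx":-3,"ty":0,"tz":0,"roll":0},{"tx":-3,"ty":0,"tz":0,"roll":0}]'; python3 -m handwheel '[{"tx":-3,"ty":0,"tz":0,"roll":0},{"tx":-3,"ty":0,"tz":0,"roll":0},{"tx":-3,"ty":0,"tz":0,"roll":0},{"tx":-3,"ty":0,"tz":0,"roll":0}]';python3 -m handwheel '[{"tx":-3,"ty":0,"tz":0,"roll":0},{"tx":-3,"ty":0,"tz":0,"roll":0}]';python3 -m handwheel '[{"tx":-3,"ty":0,"tz":0,"roll":0},{"tx":-3,"ty":0,"tz":0,"roll":0}]'
```

```text
t: 11.87
tool_pos: [0.473, 0.0981, 0.0559]
tool_rot: [0.031, 3.141, 0.0]
contact_force: [-3.8, 0.3, 8.7]
opening: 0.0252
grip_force: 52.9
t: 12.2
tool_pos: [0.4851, 0.0979, 0.0559]
tool_rot: [0.031, 3.141, 0.0]
contact_force: [-3.3, -0.1, 8.5]
opening: 0.0252
grip_force: 52.9
t: 12.37
tool_pos: [0.4911, 0.0978, 0.0559]
tool_rot: [0.031, 3.141, 0.0]
contact_force: [-4.0, -0.4, 8.3]
opening: 0.0256
grip_force: 52.9
t: 12.53
tool_pos: [0.4971, 0.0977, 0.0559]
tool_rot: [0.031, 3.141, 0.0]
contact_force: [-4.2, 0.2, 7.7]
opening: 0.0253
grip_force: 52.9
```

The drag is 3.8 N on 16 N, which is ambiguous. I slide it back and forth to cancel the bias and the offset.

```bash
python3 -m handwheel '[{"tx":0,"ty":0,"tz":0,"roll":0},{"tx":1,"ty":0,"tz":0,"roll":0},{"tx":2,"ty":0,"tz":0,"roll":0},{"tx":2,"ty":0,"tz":0,"roll":0}]'; python3 -m handwheel '[{"tx":2,"ty":0,"tz":0,"roll":0},{"tx":2,"ty":0,"tz":0,"roll":0}]';python3 -m handwheel '[{"tx":0,"ty":0,"tz":0,"roll":0},{"tx":-1,"ty":0,"tz":0.6,"roll":0},{"tx":-2,"ty":0,"tz":0,"roll":0},{"tx":-2,"ty":0,"tz":0,"roll":0}]';python3 -m handwheel '[{"tx":-2,"ty":0,"tz":0,"roll":0},{"tx":-2,"ty":0,"tz":0,"roll":0}]'
```

```text
t: 12.87
tool_pos: [0.493, 0.0976, 0.0559]
tool_rot: [0.031, 3.138, 0.0]
contact_force: [2.0, 0.2, 5.6]
opening: 0.0255
grip_force: 52.4
t: 13.03
tool_pos: [0.4889, 0.0977, 0.0559]
tool_rot: [0.031, 3.138, 0.0]
contact_force: [3.0, 0.1, 5.4]
opening: 0.0249
grip_force: 52.4
t: 13.37
tool_pos: [0.4927, 0.0978, 0.0559]
tool_rot: [-0.031, -3.141, -0.0]
contact_force: [-5.0, 1.3, 13.3]
opening: 0.0255
grip_force: 53.6
t: 13.53
tool_pos: [0.4968, 0.0977, 0.0559]
tool_rot: [-0.031, -3.141, -0.0]
contact_force: [-5.3, -0.0, 13.8]
opening: 0.0252
grip_force: 53.6
```

```bash
python3 -m handwheel '[{"tx":0,"ty":0,"tz":-5,"roll":0},{"tx":0,"ty":0,"tz":-12,"roll":0},{"tx":0,"ty":0,"tz":-22,"roll":0},{"tx":0,"ty":0,"tz":-28,"roll":0},{"tx":0,"ty":0,"tz":-25,"roll":0},{"tx":0,"ty":0,"tz":-15,"roll":0},{"tx":0,"ty":0,"tz":-4,"roll":0}]' - 70; python3 -m handwheel '[{"tx":-2,"ty":-12,"tz":0,"roll":0.015},{"tx":-3,"ty":-24,"tz":0,"roll":0.015},{"tx":-5,"ty":-32,"tz":0,"roll":0.015},{"tx":-5,"ty":-34,"tz":0,"roll":0},{"tx":-5,"ty":-34,"tz":0,"roll":0},{"tx":-5,"ty":-34,"tz":0,"roll":0},{"tx":-5,"ty":-34,"tz":0,"roll":0},{"tx":-5,"ty":-34,"tz":0,"roll":0},{"tx":-4,"ty":-34,"tz":0,"roll":0},{"tx":-4,"ty":-34,"tz":0,"roll":0},{"tx":-3,"ty":-28,"tz":0,"roll":0},{"tx":-2,"ty":-18,"tz":0,"roll":0}]'; python3 -c "
from h import *
delta(548.5,-299.8,43.9,-.065)"
```

```text
t: 14.12
tool_pos: [0.4969, 0.0976, 0.1671]
tool_rot: [0.031, 3.139, 0.0]
contact_force: [-0.1, 0.3, -6.9]
opening: 0.0253
grip_force: 69.8
t: 15.12
tool_pos: [0.521, -0.2592, 0.1615]
tool_rot: [-0.106, -3.135, -0.002]
contact_force: [1.1, 0.0, -7.8]
opening: 0.0247
grip_force: 70.4
t 15.12 TCP mm [ 521.  -259.2  161.5] shift [-30.8 -38.8 117.4] roll -0.003 F [ 1.11  0.04 -7.84] toolz [-0.005  0.002 -1.   ]
```

```bash
python3 -m handwheel '[{"tx":-10,"ty":-15,"tz":0,"roll":0},{"tx":-12,"ty":-14,"tz":8,"roll":0},{"tx":-6,"ty":-6,"tz":15,"roll":0},{"tx":0,"ty":0,"tz":20,"roll":0},{"tx":0,"ty":0,"tz":15,"roll":0},{"tx":0,"ty":0,"tz":4,"roll":0},{"tx":0,"ty":0,"tz":0,"roll":0},{"tx":0,"ty":0,"tz":0,"roll":0}]'; python3 -c "
from h import *
delta(548.5,-299.8,43.9,-.065)"
```

```text
t: 15.78
tool_pos: [0.5481, -0.293, 0.1017]
tool_rot: [-0.102, -3.138, -0.002]
contact_force: [0.9, -0.9, -6.9]
opening: 0.0251
grip_force: 70.2
t 15.78 TCP mm [ 548.1 -293.   101.7] shift [-1.  -6.8 57.7] roll -0.0 F [ 0.9 -0.9 -6.9] toolz [-0.002  0.001 -1.   ]
```

```bash
python3 -m handwheel '[{"tx":-0.5,"ty":-4,"tz":0,"roll":0},{"tx":0,"ty":-2.5,"tz":6,"roll":0},{"tx":0,"ty":0,"tz":12,"roll":0},{"tx":0,"ty":0,"tz":13,"roll":0},{"tx":0,"ty":0,"tz":12,"roll":0},{"tx":0,"ty":0,"tz":8,"roll":0},{"tx":0,"ty":0,"tz":4,"roll":0},{"tx":0,"ty":0,"tz":0,"roll":0},{"tx":0,"ty":0,"tz":0,"roll":0}]'; python3 -c "
from h import *
delta(548.5,-299.8,43.9,-.065)"
```

```text
t: 16.53
tool_pos: [0.5491, -0.2998, 0.0476]
tool_rot: [-0.102, -3.139, -0.001]
contact_force: [-0.0, 0.3, -7.2]
opening: 0.0252
grip_force: 70.3
t 16.53 TCP mm [ 549.1 -299.8   47.6] shift [ 0.6 -0.1  3.7] roll 0.0 F [-0.04  0.32 -7.19] toolz [-0.  0. -1.]
```

```bash
python3 -m handwheel '[{"tx":0,"ty":0,"tz":1.5,"roll":0},{"tx":0,"ty":0,"tz":1.5,"roll":0},{"tx":0,"ty":0,"tz":1,"roll":0},{"tx":0,"ty":0,"tz":0.5,"roll":0},{"tx":0,"ty":0,"tz":0,"roll":0}]'
```

```text
t: 16.95
tool_pos: [0.5495, -0.3001, 0.044]
tool_rot: [0.102, 3.139, -0.001]
contact_force: [0.1, -0.8, -6.3]
opening: 0.0252
grip_force: 70.4
```

```bash
python3 -m handwheel '[{"tx":0,"ty":0,"tz":1,"roll":0},{"tx":0,"ty":0,"tz":0.5,"roll":0},{"tx":0,"ty":0,"tz":0,"roll":0}]'; python3 -m handwheel '[{"tx":0,"ty":0,"tz":0,"roll":0},{"tx":0,"ty":0,"tz":0,"roll":0},{"tx":0,"ty":0,"tz":0,"roll":0},{"tx":0,"ty":0,"tz":0,"roll":0},{"tx":0,"ty":0,"tz":0,"roll":0},{"tx":0,"ty":0,"tz":0,"roll":0}]' 80; python3 -m handwheel '[{"tx":0,"ty":0,"tz":-12,"roll":0},{"tx":0,"ty":0,"tz":-25,"roll":0},{"tx":0,"ty":0,"tz":-30,"roll":0},{"tx":0,"ty":0,"tz":-22,"roll":0},{"tx":0,"ty":0,"tz":-10,"roll":0},{"tx":0,"ty":0,"tz":0,"roll":0}]'; python3 -c "
from h import *
delta(477,209.8,150,-.035)"
```

```text
t: 17.2
tool_pos: [0.5502, -0.3006, 0.044]
tool_rot: [0.102, 3.138, -0.002]
contact_force: [-2.1, 1.4, 4.0]
opening: 0.0252
grip_force: 71.9
t: 17.7
tool_pos: [0.5492, -0.3, 0.042]
tool_rot: [0.102, 3.14, -0.0]
contact_force: [0.2, 0.7, -0.2]
opening: 0.08
grip_force: 0.0
t: 18.2
tool_pos: [0.5511, -0.3012, 0.1455]
tool_rot: [0.102, 3.134, -0.006]
contact_force: [-0.1, 0.1, 0.5]
opening: 0.0802
grip_force: 0.0
t 18.2 TCP mm [ 551.1 -301.2  145.5] shift [106.9 505.1  -7.1] roll -0.03 F [-0.13  0.1   0.47] toolz [ 0.006 -0.004 -1.   ]
```

Next is block B (505 mm along y).

```bash
python3 -m handwheel '[{"tx":3,"ty":12,"tz":0,"roll":-0.01},{"tx":5,"ty":24,"tz":0,"roll":-0.01},{"tx":7,"ty":32,"tz":0,"roll":-0.01},{"tx":7,"ty":34,"tz":0,"roll":0},{"tx":7,"ty":34,"tz":0,"roll":0},{"tx":7,"ty":34,"tz":0,"roll":0},{"tx":7,"ty":34,"tz":0,"roll":0},{"tx":7,"ty":34,"tz":0,"roll":0},{"tx":7,"ty":34,"tz":0,"roll":0},{"tx":7,"ty":34,"tz":0,"roll":0},{"tx":7,"ty":34,"tz":0,"roll":0},{"tx":7,"ty":34,"tz":0,"roll":0}]' 85;  python3 -m handwheel '[{"tx":7,"ty":34,"tz":0,"roll":0},{"tx":7,"ty":32,"tz":0,"roll":0},{"tx":6,"ty":28,"tz":0,"roll":0},{"tx":4,"ty":20,"tz":0,"roll":0},{"tx":0,"ty":10,"tz":0,"roll":0},{"tx":0,"ty":0,"tz":0,"roll":0},{"tx":0,"ty":0,"tz":0,"roll":0}]';python3 -c "
from h import *
delta(477,209.8,54,-.035)"
```

```text
t: 19.2
tool_pos: [0.4826, 0.0789, 0.1382]
tool_rot: [-0.054, -3.137, -0.0]
contact_force: [0.0, 0.2, -0.0]
opening: 0.0848
grip_force: 0.0
t: 19.78
tool_pos: [0.4648, 0.2013, 0.1396]
tool_rot: [-0.053, -3.139, 0.002]
contact_force: [-0.3, -0.4, -1.0]
opening: 0.0848
grip_force: 0.0
t 19.78 TCP mm [464.8 201.3 139.6] shift [-12.1   9.1  85.5] roll 0.001 F [-0.31 -0.39 -0.96] toolz [-0.002 -0.001 -1.   ]
```

```bash
python3 -m handwheel '[{"tx":-6,"ty":5,"tz":0,"roll":0},{"tx":-6,"ty":4,"tz":8,"roll":0},{"tx":0,"ty":0,"tz":15,"roll":0},{"tx":0,"ty":0,"tz":10,"roll":0},{"tx":0,"ty":0,"tz":0,"roll":0},{"tx":0,"ty":0,"tz":0,"roll":0}]'; python3 -c "
from h import *
delta(477,209.8,54,-.035)"
```

```text
t: 20.28
tool_pos: [0.4776, 0.2093, 0.107]
tool_rot: [-0.057, -3.139, 0.001]
contact_force: [-0.2, -0.4, -0.3]
opening: 0.0848
grip_force: 0.0
t 20.28 TCP mm [477.6 209.3 107. ] shift [ 0.5  0.6 53. ] roll -0.001 F [-0.2  -0.44 -0.27] toolz [-0.002 -0.001 -1.   ]
```

```bash
python3 -m handwheel '[{"tx":0,"ty":0.5,"tz":5,"roll":0},{"tx":0,"ty":0,"tz":15,"roll":0},{"tx":0,"ty":0,"tz":17,"roll":0},{"tx":0,"ty":0,"tz":11,"roll":0},{"tx":0,"ty":0,"tz":4,"roll":0},{"tx":0,"ty":0,"tz":0,"roll":0},{"tx":0,"ty":0,"tz":0,"roll":0}]';python3 -m handwheel '[{"tx":0,"ty":0,"tz":0,"roll":0},{"tx":0,"ty":0,"tz":0,"roll":0},{"tx":0,"ty":0,"tz":0,"roll":0},{"tx":0,"ty":0,"tz":0,"roll":0},{"tx":0,"ty":0,"tz":0,"roll":0},{"tx":0,"ty":0,"tz":0,"roll":0},{"tx":0,"ty":0,"tz":0,"roll":0}]' 15 50; python3 -c "
from h import *
delta(477,209.8,54,-.035)"
```

```text
t: 20.87
tool_pos: [0.4784, 0.2107, 0.0565]
tool_rot: [0.055, 3.141, 0.0]
contact_force: [-0.5, 0.4, -0.7]
opening: 0.0852
grip_force: 0.0
t: 21.45
tool_pos: [0.4783, 0.2103, 0.0565]
tool_rot: [0.055, 3.141, -0.001]
contact_force: [-1.4, -3.2, 3.2]
opening: 0.025
grip_force: 52.4
t 21.45 TCP mm [478.3 210.3  56.5] shift [ 1.3 -0.5  2.5] roll 0.0 F [-1.43 -3.2   3.24] toolz [ 0.    -0.001 -1.   ]
```

```bash
python3 -m handwheel '[{"tx":0,"ty":0,"tz":0.3,"roll":0},{"tx":-2,"ty":0,"tz":0,"roll":0},{"tx":-3,"ty":0,"tz":0,"roll":0},{"tx":-3,"ty":0,"tz":0,"roll":0},{"tx":-3,"ty":0,"tz":0,"roll":0}]'; python3 -m handwheel '[{"tx":-3,"ty":0,"tz":0,"roll":0},{"tx":-3,"ty":0,"tz":0,"roll":0},{"tx":-3,"ty":0,"tz":0,"roll":0},{"tx":-3,"ty":0,"tz":0,"roll":0}]';python3 -m handwheel '[{"tx":-3,"ty":0,"tz":0,"roll":0},{"tx":-3,"ty":0,"tz":0,"roll":0}]';python3 -m handwheel '[{"tx":-3,"ty":0,"tz":0,"roll":0},{"tx":-3,"ty":0,"tz":0,"roll":0},{"tx":-3,"ty":0,"tz":0,"roll":0}]'
```

```text
t: 21.87
tool_pos: [0.4857, 0.2107, 0.0567]
tool_rot: [-0.054, -3.131, 0.0]
contact_force: [-17.8, -2.0, 17.6]
opening: 0.0252
grip_force: 54.5
t: 22.2
tool_pos: [0.4979, 0.2108, 0.0566]
tool_rot: [-0.053, -3.132, -0.001]
contact_force: [-16.2, -0.6, 16.2]
opening: 0.0253
grip_force: 54.3
t: 22.37
tool_pos: [0.5039, 0.2106, 0.0566]
tool_rot: [-0.053, -3.132, -0.002]
contact_force: [-16.4, -0.2, 16.7]
opening: 0.0254
grip_force: 54.3
t: 22.62
tool_pos: [0.5129, 0.2103, 0.0566]
tool_rot: [-0.053, -3.132, -0.002]
contact_force: [-16.6, -0.1, 16.3]
opening: 0.0252
grip_force: 54.2
```

The drag is 16.4 N on 24 N (0.68), against 0.44 and 0.23 for the others, so B is coarse, C medium and A fine. B goes to the left bay.

```bash
python3 -m handwheel '[{"tx":0,"ty":0,"tz":-5,"roll":0},{"tx":0,"ty":0,"tz":-12,"roll":0},{"tx":0,"ty":0,"tz":-22,"roll":0},{"tx":0,"ty":0,"tz":-28,"roll":0},{"tx":0,"ty":0,"tz":-25,"roll":0},{"tx":0,"ty":0,"tz":-15,"roll":0},{"tx":0,"ty":0,"tz":-4,"roll":0}]' - 70; python3 -m handwheel '[{"tx":-2,"ty":-12,"tz":0,"roll":0.01},{"tx":-3,"ty":-24,"tz":0,"roll":0.01},{"tx":-4,"ty":-32,"tz":0,"roll":0.01},{"tx":-4,"ty":-32,"tz":0,"roll":0},{"tx":-4,"ty":-32,"tz":0,"roll":0},{"tx":-4,"ty":-32,"tz":0,"roll":0},{"tx":-4,"ty":-32,"tz":0,"roll":0},{"tx":-4,"ty":-32,"tz":0,"roll":0},{"tx":-4,"ty":-32,"tz":0,"roll":0},{"tx":-4,"ty":-28,"tz":0,"roll":0},{"tx":-3,"ty":-20,"tz":0,"roll":0},{"tx":0,"ty":-8,"tz":0,"roll":0}]'; python3 -c "
from h import *
delta(557.4,-128.1,44.5,-.065)"
```

```text
t: 23.2
tool_pos: [0.5173, 0.2097, 0.1696]
tool_rot: [0.055, 3.136, 0.002]
contact_force: [1.3, 0.0, -7.2]
opening: 0.0251
grip_force: 70.1
t: 24.2
tool_pos: [0.535, -0.1116, 0.1638]
tool_rot: [-0.107, -3.136, 0.001]
contact_force: [-0.4, 0.4, -8.7]
opening: 0.0248
grip_force: 70.6
t 24.2 TCP mm [ 535.  -111.6  163.8] shift [-24.  -14.9 119.3] roll -0.003 F [-0.44  0.45 -8.66] toolz [-0.004 -0.    -1.   ]
```

```bash
python3 -m handwheel '[{"tx":-10,"ty":-6,"tz":0,"roll":0},{"tx":-10,"ty":-5,"tz":8,"roll":0},{"tx":-2,"ty":0,"tz":15,"roll":0},{"tx":0,"ty":0,"tz":20,"roll":0},{"tx":0,"ty":0,"tz":15,"roll":0},{"tx":0,"ty":0,"tz":4,"roll":0},{"tx":0,"ty":0,"tz":0,"roll":0},{"tx":0,"ty":0,"tz":0,"roll":0}]'; python3 -c "
from h import *
delta(557.4,-128.1,44.5,-.065)"
```

```text
t: 24.87
tool_pos: [0.5573, -0.1206, 0.104]
tool_rot: [-0.102, -3.139, -0.001]
contact_force: [-0.2, 0.4, -7.5]
opening: 0.0246
grip_force: 70.5
t 24.87 TCP mm [ 557.3 -120.6  104. ] shift [-0.6 -7.5 59.5] roll 0.0 F [-0.23  0.36 -7.5 ] toolz [-0.001  0.001 -1.   ]
```

```bash
python3 -m handwheel '[{"tx":0,"ty":-5,"tz":0,"roll":0},{"tx":0,"ty":-2.5,"tz":6,"roll":0},{"tx":0,"ty":0,"tz":12,"roll":0},{"tx":0,"ty":0,"tz":14,"roll":0},{"tx":0,"ty":0,"tz":13,"roll":0},{"tx":0,"ty":0,"tz":8,"roll":0},{"tx":0,"ty":0,"tz":3,"roll":0},{"tx":0,"ty":0,"tz":0,"roll":0},{"tx":0,"ty":0,"tz":0,"roll":0}]'; python3 -c "
from h import *
delta(557.4,-128.1,44.5,-.065)"
```

```text
t: 25.62
tool_pos: [0.5577, -0.1285, 0.0488]
tool_rot: [0.102, 3.14, -0.0]
contact_force: [0.9, 0.4, -7.8]
opening: 0.0249
grip_force: 70.5
t 25.62 TCP mm [ 557.7 -128.5   48.8] shift [0.3 0.4 4.3] roll 0.0 F [ 0.87  0.41 -7.77] toolz [ 0. -0. -1.]
```

```bash
python3 -m handwheel '[{"tx":0,"ty":0,"tz":1.5,"roll":0},{"tx":0,"ty":0,"tz":1.5,"roll":0},{"tx":0,"ty":0,"tz":1,"roll":0},{"tx":0,"ty":0,"tz":0.8,"roll":0},{"tx":0,"ty":0,"tz":0,"roll":0}]'; python3 -m handwheel '[{"tx":0,"ty":0,"tz":0.5,"roll":0},{"tx":0,"ty":0,"tz":0,"roll":0}]'
```

```text
t: 26.03
tool_pos: [0.5578, -0.1286, 0.0446]
tool_rot: [0.102, 3.139, -0.0]
contact_force: [-0.9, -0.2, -5.4]
opening: 0.0249
grip_force: 70.9
t: 26.2
tool_pos: [0.5578, -0.1286, 0.0446]
tool_rot: [0.102, 3.139, -0.0]
contact_force: [-3.4, 0.7, -0.1]
opening: 0.0249
grip_force: 71.8
```

```bash
python3 -m handwheel '[{"tx":0,"ty":0,"tz":0.4,"roll":0},{"tx":0,"ty":0,"tz":0,"roll":0},{"tx":0,"ty":0,"tz":0,"roll":0},{"tx":0,"ty":0,"tz":0,"roll":0},{"tx":0,"ty":0,"tz":0,"roll":0},{"tx":0,"ty":0,"tz":0,"roll":0},{"tx":0,"ty":0,"tz":0,"roll":0}]' 80; python3 -m handwheel '[{"tx":0,"ty":0,"tz":-12,"roll":0},{"tx":0,"ty":0,"tz":-25,"roll":0},{"tx":0,"ty":0,"tz":-30,"roll":0},{"tx":0,"ty":0,"tz":-30,"roll":0},{"tx":5,"ty":15,"tz":-20,"roll":0},{"tx":20,"ty":30,"tz":0,"roll":0},{"tx":20,"ty":30,"tz":0,"roll":0},{"tx":20,"ty":30,"tz":0,"roll":0},{"tx":20,"ty":30,"tz":0,"roll":0},{"tx":15,"ty":20,"tz":0,"roll":0},{"tx":0,"ty":0,"tz":0,"roll":0},{"tx":0,"ty":0,"tz":0,"roll":0}]'; python3 - <<'E'
from h import *
im,d=optics.get_image("top");cv2.imwrite("pics/top1.png",im[...,::-1]);P=cloud(d,optics.camera_params("top"))
X,Y,Z=P[...,0],P[...,1],P[...,2]
m=((Z>.066)&(Z<.082)&(X>.45)&(X<.64)&(Y<-.07)&(Y>-.36)).astype(np.uint8)
k,l,st,c=cv2.connectedComponentsWithStats(m)
y=-.065;u=np.array([np.cos(y),np.sin(y)]);v=np.array([-np.sin(y),np.cos(y)])
for i in range(1,k):
    if st[i,4]>100:
        r=rect(P[l==i][:,:2]);e=r[0]-np.array([550.5,-214]);print(r,"z",np.median(Z[l==i]).round(4),"rack xy",(e@u).round(1),(e@v).round(1))
E
```

```text
t: 26.78
tool_pos: [0.5576, -0.1284, 0.0431]
tool_rot: [0.102, 3.14, -0.0]
contact_force: [0.1, -0.6, 0.1]
opening: 0.0801
grip_force: 0.0
t: 27.78
tool_pos: [0.4675, 0.0335, 0.1609]
tool_rot: [0.098, 3.138, -0.001]
contact_force: [-0.2, 0.6, -0.0]
opening: 0.08
grip_force: 0.0
(array([ 555.2, -128.8]), array([24.6, 60.6]), 85.8) z 0.0738 rack xy -0.8 85.3
(array([ 549.9, -214.5]), array([26.6, 60. ]), 87.0) z 0.0737 rack xy -0.6 -0.5
(array([ 546.2, -299.8]), array([26.6, 62. ]), 86.6) z 0.0737 rack xy 1.3 -85.9
```

View pics/top1.png

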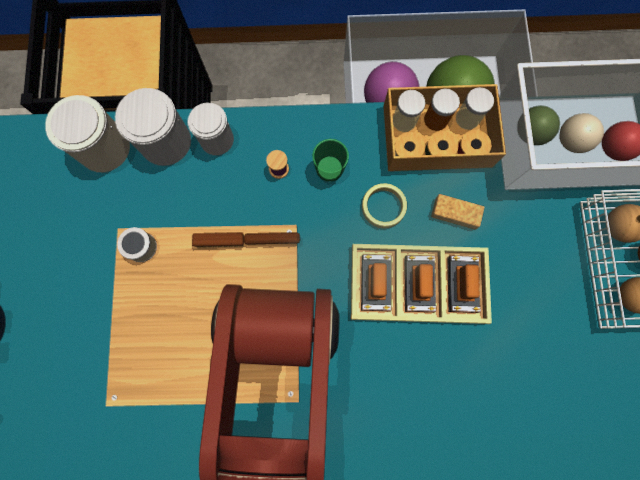

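The top view shows all three blocks flat in their bays, at about (378,282), (423,283) and (467,284). They are within 2 mm of the bay centres, with grip tops at 74 mm as expected, and the bystanders have not moved.

```bash
python3 -c "
from station import ctrl
print(ctrl.finish_job())"
```

```text
the job is handed in; nothing more can be done
None
```

Job handed in at about 28 s: the coarse block is in the left bay, the medium in the middle and the fine in the right, each flat, released and within 2 mm of its bay's centre; measured drags were about 0.68, 0.44 and 0.23 of the load, so the order is clear even though the fine one read above its nominal 0.12.

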